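# Issue steel discs by weighing the pouring cup

### The job

Portion out steel discs for the pupils' density experiment: wake the balance with its ON key and zero it with its TARE key while the pouring cup stands on the pan, then take the cup and tip it gradually so that exactly two discs drop into each sample dish on the mat (there are one or two dishes). Stand the cup with the remaining discs back upright on the pan, let go of it and press PRINT to record the weight lost, then carry each dish level, with its two discs, into the grey tray and set it down flat, leaving no disc lying about and the glassware undisturbed.

Things in the scene. Friction and masses are not known exactly. Their poses are not given: they have to be found in the camera images.
- pan_top (a point): centre of the top of the steel pan (170 mm x by 180 mm y, rigid, 80 mm above the bench) of the white electronic balance, which is fixed. x runs from its keypad end to its pan end, y to the left as one faces it from the keypad, z up. The housing below is 65 mm high; the keypad deck, 90 to 195 mm on the -x side of this point, is 50 mm high, with a display and three keys
- key_on (a joint): travel of the ON key, the left one of the three grey rubber keys as seen from the keypad end (65 mm apart): 0 up, 0.005 m fully down; springs back; about 1.5 N starts it moving, 5 N holds it fully down; pressed means beyond 0.0035 m
- key_on_top (a point): centre of the top face of the ON key (left); a cap 26 mm (x) x 34 mm (y), standing 8 mm above the deck when up
- key_tare (a joint): travel of the TARE key, the middle one of the three grey rubber keys as seen from the keypad end (65 mm apart): 0 up, 0.005 m fully down; springs back; about 1.5 N starts it moving, 5 N holds it fully down; pressed means beyond 0.0035 m
- key_tare_top (a point): centre of the top face of the TARE key (middle); a cap 26 mm (x) x 34 mm (y), standing 8 mm above the deck when up
- key_print (a joint): travel of the PRINT key, the right one of the three grey rubber keys as seen from the keypad end (65 mm apart): 0 up, 0.005 m fully down; springs back; about 1.5 N starts it moving, 5 N holds it fully down; pressed means beyond 0.0035 m
- key_print_top (a point): centre of the top face of the PRINT key (right); a cap 26 mm (x) x 34 mm (y), standing 8 mm above the deck when up
- cup: the pouring cup (origin at its underside, 32.5 mm below cup_mid, same axes). Its floor rises in a curve from the deep back and bends over at the lip, so that the discs, lying in a row, slide over the lip one at a time as it is tipped lip down: none below 15 degrees, the first at 22 to 42, each next about 7 later, up to about 60; tipping back 6 degrees stops them
- cup_mid (a point): centre of the pouring cup, half-way up: long narrow open white plastic boat on a skirt, 39 mm wide outside (its y), 65 mm high, walls 4 mm, flat vertical sides, 100 to 140 g empty. x points along it to the spout, z up: back at x = -91 mm, lip (edge of the spout floor) at x = +84 mm, 12 mm above this point; the last 45 mm overhang. It starts on the pan with 5 or 6 steel discs
- disc0_center (a point): centre of steel disc 0: 26 mm in diameter, 15.4 mm thick, 64 g, all alike; starts in the cup (None if absent)
- disc1_center (a point): centre of steel disc 1: 26 mm in diameter, 15.4 mm thick, 64 g, all alike; starts in the cup (None if absent)
- disc2_center (a point): centre of steel disc 2: 26 mm in diameter, 15.4 mm thick, 64 g, all alike; starts in the cup (None if absent)
- disc3_center (a point): centre of steel disc 3: 26 mm in diameter, 15.4 mm thick, 64 g, all alike; starts in the cup (None if absent)
- disc4_center (a point): centre of steel disc 4: 26 mm in diameter, 15.4 mm thick, 64 g, all alike; starts in the cup (None if absent)
- disc5_center (a point): centre of steel disc 5: 26 mm in diameter, 15.4 mm thick, 64 g, all alike; starts in the cup (None if absent)
- dish_a: sample dish A (origin at its underside, below point dish_a_mid; same axes); None if absent
- dish_a_mid (a point): centre of sample dish A, half-way up (17 mm above its underside): open black plastic dish, 96 mm long (its x) x 60 mm wide (its y) x 34 mm high outside, walls and floor 4 mm, 90 g empty, z up; starts empty on the bench mat; None if absent
- dish_b: sample dish B (origin at its underside, below point dish_b_mid; same axes); None if absent
- dish_b_mid (a point): centre of sample dish B, half-way up (17 mm above its underside): open black plastic dish, 96 mm long (its x) x 60 mm wide (its y) x 34 mm high outside, walls and floor 4 mm, 90 g empty, z up; starts empty on the bench mat; None if absent
- tray: the issue tray, grey plastic, fixed to the bench: 150 mm (its x) x 270 mm (its y), rim 16 mm high, walls and floor 5 mm; origin at the centre of its underside. Two dishes fit side by side along its y, long sides along its x
- mat: grey-green rubber bench mat, fixed, 240 mm (x) x 440 mm (y), 3 mm thick, on which the dishes start; origin at the centre of its underside
- flask: bystander: conical glass flask, 84 mm across, 130 mm high, on the bench; origin at its underside; leave it standing
- reagent: bystander: glass reagent bottle with a blue cap, 86 mm across, 180 mm high; origin at its underside; leave it standing

How it is judged:
On the way, in this order (a step that is already met when the one before it is completed fails the run):
1. the ON key is pressed (value of joint key_on above 0.0035 m).
2. the TARE key is pressed while the cup stands on the pan (value of joint key_tare above 0.0035 m and x of cup_mid in the frame of pan_top between -0.06 and 0.06 m and y of cup_mid in the frame of pan_top between -0.06 and 0.06 m and z of cup_mid in the frame of pan_top between 0.024 and 0.041 m and angle between cup_mid's own z axis and vertical below 0.12 rad).
3. every dish holds two discs (by its weight on the mat or the tray) ((contact force between dish_a and mat between 1.82 and 2.46 N or contact force between dish_a and tray between 1.82 and 2.46 N) and (contact force between dish_b and mat between 1.82 and 2.46 N or contact force between dish_b and tray between 1.82 and 2.46 N)), for 0.3 s.
4. the PRINT key is pressed while the cup stands on the pan again, let go (value of joint key_print above 0.0035 m and contact force between the fingers and cup below 0.3 N and x of cup_mid in the frame of pan_top between -0.06 and 0.06 m and y of cup_mid in the frame of pan_top between -0.06 and 0.06 m and z of cup_mid in the frame of pan_top between 0.024 and 0.041 m and angle between cup_mid's own z axis and vertical below 0.12 rad).
At the end, for the whole second after the job is handed in: Each dish present stands flat and still inside the tray with exactly two discs (presses 1.82 to 2.46 N on it; two discs give 2.14 N); the cup stands upright on the pan, centre within 60 mm of the pan's along each axis; every disc is in the cup or a dish (x of dish_a_mid in the frame of tray between -0.05 and 0.05 m and y of dish_a_mid in the frame of tray between -0.11 and 0.11 m and z of dish_a_mid in the frame of tray between 0.012 and 0.035 m and angle between each of dish_a_mid, dish_b_mid, cup_mid's own z axis and vertical below 0.12 rad and contact force between dish_a and tray between 1.82 and 2.46 N and linear speed of each of dish_a, dish_b below 0.03 m/s and x of dish_b_mid in the frame of tray between -0.05 and 0.05 m and y of dish_b_mid in the frame of tray between -0.11 and 0.11 m and z of dish_b_mid in the frame of tray between 0.012 and 0.035 m and contact force between dish_b and tray between 1.82 and 2.46 N and x of cup_mid in the frame of pan_top between -0.06 and 0.06 m and y of cup_mid in the frame of pan_top between -0.06 and 0.06 m and z of cup_mid in the frame of pan_top between 0.024 and 0.041 m and ((x of disc0_center in the frame of cup_mid between -0.1 and 0.1 m and y of disc0_center in the frame of cup_mid between -0.021 and 0.021 m and z of disc0_center in the frame of cup_mid between -0.035 and 0.04 m) or (x of disc0_center in the frame of dish_a_mid between -0.046 and 0.046 m and y of disc0_center in the frame of dish_a_mid between -0.028 and 0.028 m and z of disc0_center in the frame of dish_a_mid between -0.02 and 0.03 m) or (x of disc0_center in the frame of dish_b_mid between -0.046 and 0.046 m and y of disc0_center in the frame of dish_b_mid between -0.028 and 0.028 m and z of disc0_center in the frame of dish_b_mid between -0.02 and 0.03 m)) and ((x of disc1_center in the frame of cup_mid between -0.1 and 0.1 m and y of disc1_center in the frame of cup_mid between -0.021 and 0.021 m and z of disc1_center in the frame of cup_mid between -0.035 and 0.04 m) or (x of disc1_center in the frame of dish_a_mid between -0.046 and 0.046 m and y of disc1_center in the frame of dish_a_mid between -0.028 and 0.028 m and z of disc1_center in the frame of dish_a_mid between -0.02 and 0.03 m) or (x of disc1_center in the frame of dish_b_mid between -0.046 and 0.046 m and y of disc1_center in the frame of dish_b_mid between -0.028 and 0.028 m and z of disc1_center in the frame of dish_b_mid between -0.02 and 0.03 m)) and ((x of disc2_center in the frame of cup_mid between -0.1 and 0.1 m and y of disc2_center in the frame of cup_mid between -0.021 and 0.021 m and z of disc2_center in the frame of cup_mid between -0.035 and 0.04 m) or (x of disc2_center in the frame of dish_a_mid between -0.046 and 0.046 m and y of disc2_center in the frame of dish_a_mid between -0.028 and 0.028 m and z of disc2_center in the frame of dish_a_mid between -0.02 and 0.03 m) or (x of disc2_center in the frame of dish_b_mid between -0.046 and 0.046 m and y of disc2_center in the frame of dish_b_mid between -0.028 and 0.028 m and z of disc2_center in the frame of dish_b_mid between -0.02 and 0.03 m)) and ((x of disc3_center in the frame of cup_mid between -0.1 and 0.1 m and y of disc3_center in the frame of cup_mid between -0.021 and 0.021 m and z of disc3_center in the frame of cup_mid between -0.035 and 0.04 m) or (x of disc3_center in the frame of dish_a_mid between -0.046 and 0.046 m and y of disc3_center in the frame of dish_a_mid between -0.028 and 0.028 m and z of disc3_center in the frame of dish_a_mid between -0.02 and 0.03 m) or (x of disc3_center in the frame of dish_b_mid between -0.046 and 0.046 m and y of disc3_center in the frame of dish_b_mid between -0.028 and 0.028 m and z of disc3_center in the frame of dish_b_mid between -0.02 and 0.03 m)) and ((x of disc4_center in the frame of cup_mid between -0.1 and 0.1 m and y of disc4_center in the frame of cup_mid between -0.021 and 0.021 m and z of disc4_center in the frame of cup_mid between -0.035 and 0.04 m) or (x of disc4_center in the frame of dish_a_mid between -0.046 and 0.046 m and y of disc4_center in the frame of dish_a_mid between -0.028 and 0.028 m and z of disc4_center in the frame of dish_a_mid between -0.02 and 0.03 m) or (x of disc4_center in the frame of dish_b_mid between -0.046 and 0.046 m and y of disc4_center in the frame of dish_b_mid between -0.028 and 0.028 m and z of disc4_center in the frame of dish_b_mid between -0.02 and 0.03 m)) and ((x of disc5_center in the frame of cup_mid between -0.1 and 0.1 m and y of disc5_center in the frame of cup_mid between -0.021 and 0.021 m and z of disc5_center in the frame of cup_mid between -0.035 and 0.04 m) or (x of disc5_center in the frame of dish_a_mid between -0.046 and 0.046 m and y of disc5_center in the frame of dish_a_mid between -0.028 and 0.028 m and z of disc5_center in the frame of dish_a_mid between -0.02 and 0.03 m) or (x of disc5_center in the frame of dish_b_mid between -0.046 and 0.046 m and y of disc5_center in the frame of dish_b_mid between -0.028 and 0.028 m and z of disc5_center in the frame of dish_b_mid between -0.02 and 0.03 m))); the robot touches nothing.
It fails at once if a dish is tipped far over or upset (angle between any of dish_a_mid, dish_b_mid's own z axis and vertical above 0.4 rad).
It fails at once if the flask or the reagent bottle is knocked over or pushed more than 5 cm (angle between any of flask, reagent's own z axis and vertical above 0.5 rad or distance of any of flask, reagent from where it was at the start of the episode above 0.05 m).
Of disc0, disc1, disc2, disc3, disc4, disc5 only 5 to 6 are there at a start; the rules pass over those that are not, and their reading is None.
Of dish_a, dish_b only 1 to 2 are there at a start; the rules pass over those that are not, and their reading is None.
At some moment in a run one of dish_a, dish_b may be knocked a few centimetres aside while the robot is not near it.
It also fails if it takes over 210 s, if anything falls off the work surface, if the arm or the gripper's body presses on something with over 40 N, if the wrist force passes 120 N, or if a joint passes its speed limit or range.

### The arm

A 7-joint arm with a two-finger parallel gripper is mounted at the origin on the work surface. World frame = base frame: x ahead of the robot, y to its left, z up, the work surface at z = 0. Lengths are in m, angles in rad, forces in N, time in s.
With the tool pointing down it reaches from about 0.4 to 0.85 m from the base axis. Payload 10.4 kg.
Tool frame: the origin (TCP) lies at the very end of the fingers, on their centre line; the grasp point (between the pads) lies 19 mm behind it; z points along the fingers, y is the line along which they close (so a half turn about z gives the same grasp; the last joint's range is limited). The gripper opens to 85 mm and grips with 20 to 120 N. Pads are 22 mm wide; open, the fingers measure 114 mm over their backs; the gripper's body (76 mm by 85 mm) begins 54 mm behind the grasp point. The pads swing forward as they close: fully open they stand 13 mm farther back than shut.
Start: joints at [-1.313, 0.332, -0.065, 1.46, 0.022, 1.35, -0.088], TCP at [0.173, 0.601, 0.231] pointing down, gripper open.
Joint ranges: [-2.6, 2.6], [-0.5, 2.12], [-1.47, 1.34], [0.16, 2.42], [-1.27, 4.41], [0.06, 2.06], [-2.6, 2.6]. Speed limits (rad/s): [2.22, 2.22, 2.79, 2.79, 3.14, 3.14, 3.14].

### API

Orientations are given as a unit quaternion [x, y, z, w].
In Python, from workcell import * gives the robot as it stands.
- The arm moves only by the tool step_arm, never from a script. Its argument "commands" is one flat list of numbers, 7 for each row, row after row: the finger opening in mm, from 0 to 85.4, then the shift along the world's x, y, z as a fraction of full scale, then the turn, a rotation vector about the world's x, y, z as a fraction of full scale. A call has exactly 10 rows; each row is the pose to reach, as a shift and turn from the pose commanded when the call began, turning the shorter way round; what a row does not reach only later rows make up. Full scale, the value 1, is 0.6 m for a shift and pi rad for a turn. A row lasts 1/8 s, in which the tool goes at most 62.5 mm and 10.7 degrees, less where a joint would pass 70% of its speed; a pose out of reach is approached as far as the arm can. A call with a number of a shift or a turn outside -1 to 1 is refused whole. A call with a gripper value outside its range is refused whole. The fingers move at their own pace and stop on an object; "squeeze" is the grip in N (left out, the last holds). Time passes only in rows, so rows that repeat a pose let the fingers close, or fill a call up. It gives the time, the measured TCP pose, the force, the opening and the grip force at its end, in the units of the state.
- get_obs(): the state, without advancing time (a new reading comes with each control period).
- camera(name): name is "side" or "top"; returns the picture (420x560x3 uint8, red, green, blue); there is no depth.
- camera_params(name): a dict with "mtx" (3x3 intrinsics, pixels), "dist" ([k1, k2, p1, p2, k3] as OpenCV has them; the pictures are not rectified), "extrinsics" (4x4, takes a point from world to camera coordinates). Camera axes: x right, y down, z forward; pixel columns grow to the right and rows downward; lengths in m; the calibration is good to about 2 mm. A picture is of the moment at which its call begins. camera_params takes no time and is no camera call.
- hand_in(): hands the job in; it is judged then, once.
The state is a dict: "clock": time; "joint_pos": joint angles; "joint_velocities": joint speeds; "tau": joint torques, N m; "position": TCP position; "ee_rot": TCP orientation; "ft_force": force on the tool from outside, world axes, zero at the start; "torque": the same for the moment, N m; "grip_width": opening from 0.0 (shut) to 1.0 (fully open); "grasp_force": force on a finger pad.
Only numpy, scipy, OpenCV 4.12 (cv2) and the standard library are available. Lean on these libraries where they do the work, as an engineer would, in place of code of your own. Each camera call takes 0.05 s, during which the arm holds its last target. There are 200 camera calls.

## Working session

There is one attempt and no reset: what is moved stays moved. The work goes in short steps, Python scripts to look and compute and a tool call to move; the robot and the scene stay as the last step left them, time stands still between calls to the robot, and variables do not carry over. Pictures are saved under pics/ and viewed, at most 16 in all, crops included, and the job is handed in when it is done.

Besides the shell and the picture viewer there is one more tool, called after "Emit:" by a JSON object that holds its "api" and its "payload". step_arm: Moves the arm, as the interface text tells. Its arguments: {"type":"object","properties":{"commands":{"type":"array","items":{"type":"number"}},"squeeze":{"type":"number"}},"required":["commands"]}

```bash
mkdir -p pics; ls; python3 - <<'E'
from workcell import *
import cv2
for n in("side","top"):
    cv2.imwrite(f"pics/{n}0.png",camera(n)[:,:,::-1])
    p=camera_params(n);print(n,p)
print(get_obs())
E
```

```text
pics
side {'mtx': array([[423.86047713,   0.        , 273.32125069],
       [  0.        , 423.86047713, 204.71641892],
       [  0.        ,   0.        ,   1.        ]]), 'dist': array([0.01029636, 0.        , 0.        , 0.        , 0.        ]), 'extrinsics': array([[-0.91658231, -0.39963386,  0.01302473,  0.55374799],
       [-0.23090692,  0.50244218, -0.83320697,  0.2595887 ],
       [ 0.32643354, -0.76671027, -0.55280784,  0.69012415],
       [ 0.        ,  0.        ,  0.        ,  1.        ]])}
top {'mtx': array([[400.33630381,   0.        , 279.84044317],
       [  0.        , 400.33630381, 210.55433062],
       [  0.        ,   0.        ,   1.        ]]), 'dist': array([-0.08986886,  0.        ,  0.        ,  0.        ,  0.        ]), 'extrinsics': array([[-3.44188229e-02, -9.99407058e-01, -9.36470591e-04,
        -3.70705540e-02],
       [-9.78426434e-01,  3.38872295e-02, -2.03797373e-01,
         6.10560178e-01],
       [ 2.03708267e-01, -6.09819810e-03, -9.79012642e-01,
         7.55762512e-01],
       [ 0.00000000e+00,  0.00000000e+00,  0.00000000e+00,
         1.00000000e+00]])}
{'clock': 0.1, 'joint_pos': array([-1.312593  ,  0.33276753, -0.06470866,  1.46086458,  0.02158025,
        1.34991897, -0.0885108 ]), 'joint_velocities': array([-3.08489749e-04, -1.60681555e-03, -2.78929979e-05, -1.27338025e-03,
       -8.56813216e-04, -1.67217012e-03,  2.88055325e-04]), 'tau': array([ 1.19212000e-03, -6.26739979e+01,  4.89535171e-02, -3.92428386e+01,
        1.63447863e-02,  6.82667727e-03, -2.42235842e-05]), 'position': array([0.17310133, 0.60019064, 0.23061775]), 'ee_rot': array([ 1.39934659e-01,  9.90160538e-01, -6.28074990e-04, -6.99915946e-05]), 'ft_force': array([0.6142666 , 0.59400242, 0.20348822]), 'torque': array([ 0.0190731 , -0.00341044, -0.00063438]), 'grasp_force': 0.0, 'grip_width': 0.9985494470931786}
```

View pics/top0.png

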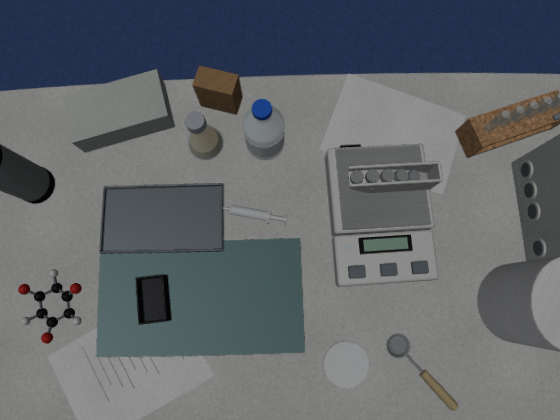

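View pics/side0.png

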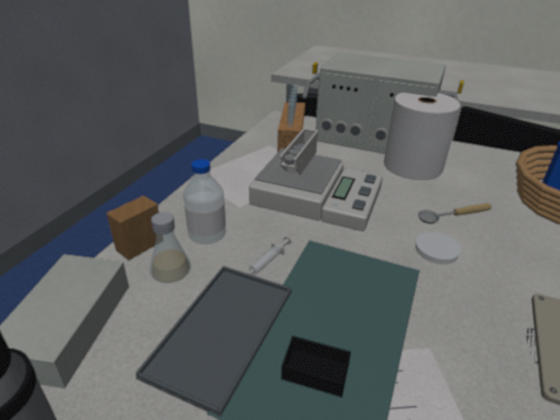

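The scene has one dish, at about (153,299) in the top view. The cup is on the pan at (395,176), with the spout at its right end (-y) and 5 discs visible. The tray is at (163,218) and the keys at (357,271), (388,269) and (420,267).

```bash
cat > h.py <<'E'
import numpy as np, cv2
from workcell import *
from scipy.spatial.transform import Rotation as R
def ray(n,uv):
    p=camera_params(n);E=p["extrinsics"]
    q=cv2.undistortPoints(np.array([[uv]],float),p["mtx"],p["dist"])[0,0]
    d=E[:3,:3].T@np.array([q[0],q[1],1]);c=-E[:3,:3].T@E[:3,3];return c,d
def at(n,uv,z):
    c,d=ray(n,uv);return c+d*(z-c[2])/d[2]
def proj(n,P):
    p=camera_params(n);E=p["extrinsics"]
    return cv2.projectPoints(np.array(P,float).reshape(-1,3),cv2.Rodrigues(E[:3,:3])[0],E[:3,3],p["mtx"],p["dist"])[0][:,0]
def crop(n,name,x0,y0,x1,y1,s):
    im=camera(n)[y0:y1,x0:x1,::-1]
    im=cv2.convertScaleAbs(cv2.resize(im,None,fx=s,fy=s,interpolation=cv2.INTER_CUBIC),alpha=1.5,beta=20)
    cv2.imwrite(f"pics/{name}.png",im)
E
python3 - <<'E'
from h import *
crop("top","bal",320,135,450,295,3.7)
im=cv2.imread("pics/top0.png")[170:370,80:320]
cv2.imwrite("pics/dish.png",cv2.convertScaleAbs(cv2.resize(im,None,fx=3,fy=3,interpolation=cv2.INTER_CUBIC),alpha=1.5,beta=20))
E
```

```text
(no output)
```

View pics/bal.png

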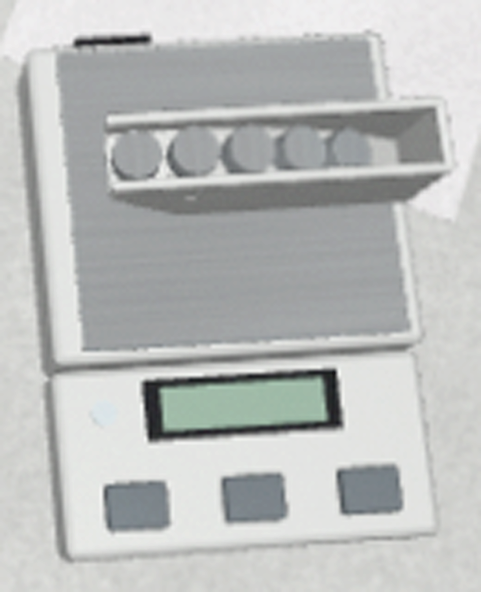

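View pics/dish.png

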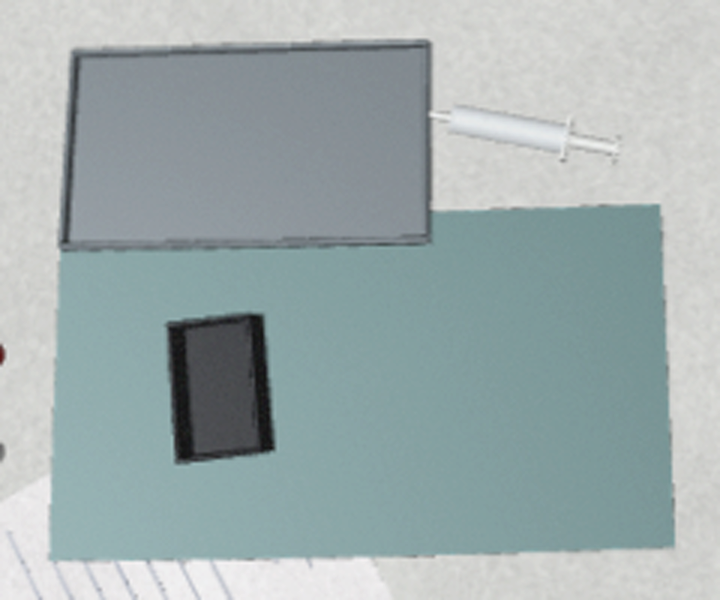

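Balance crop: the cup's left end, at crop (107,155), looks open, and its right end (443,135) is walled. The keys are at (136,505), (254,497) and (370,489). Dish crop: the dish's top rim corners are at (168,322), (262,314), (274,452) and (178,464). I'll check the spout direction from the side.

```bash
python3 - <<'E'
from h import *
crop("side","cup_s",240,115,400,235,5)
b=lambda x,y:(320+x/3.7-.4,135+y/3.7-.4); d=lambda x,y:(80+x/3-.3,170+y/3-.3)
for k,q in dict(on=(136,503),tare=(254,496),pr=(370,488)).items(): print(k,at("top",b(*q),.058))
for k,q in dict(panTL=(56,52),panTR=(370,40),panBR=(410,335),panBL=(80,350)).items(): print(k,at("top",b(*q),.080))
for k,q in dict(cTL=(107,117),cBL=(110,191),cTR=(443,100),cBR=(452,172)).items(): print(k,at("top",b(*q),.145))
for k,q in dict(a=(168,322),b=(262,314),c=(274,452),d=(178,464)).items(): print(k,at("top",d(*q),.037))
for k,q in dict(a=(72,50),b=(430,41),c=(430,242),d=(62,248)).items(): print('tray',k,at("top",d(*q),.016))
for k,q in dict(a=(659,205),c=(674,547),d=(50,560)).items(): print('mat',k,at("top",d(*q),.003))
for n in("side","top"):print(ray(n,(280,210))[0])
E
```

```text
on [ 0.48182494 -0.20725105  0.058     ]
tare [ 0.48296665 -0.27216309  0.058     ]
pr [ 0.48455521 -0.33688706  0.058     ]
panTL [ 0.73256634 -0.17640676  0.08      ]
panTR [ 0.73486206 -0.35618981  0.08      ]
panBR [ 0.56491269 -0.35969259  0.08      ]
panBL [ 0.56333644 -0.17855325  0.08      ]
cTL [ 0.67267445 -0.18996649  0.145     ]
cBL [ 0.63364776 -0.18867147  0.145     ]
cTR [ 0.67685973 -0.36599418  0.145     ]
cBR [ 0.63816502 -0.36593898  0.145     ]
a [0.48414187 0.24475813 0.037     ]
b [0.48798215 0.17889514 0.037     ]
c [0.39506657 0.1695863  0.037     ]
d [0.38832487 0.23552527 0.037     ]
tray a [0.68746456 0.33304233 0.016     ]
tray b [0.68407267 0.06442377 0.016     ]
tray c [0.53642655 0.06528594 0.016     ]
tray d [0.5398469  0.33240213 0.016     ]
mat a [ 0.55909495 -0.09870541  0.003     ]
mat c [ 0.32069867 -0.09893152  0.003     ]
mat d [0.32097402 0.33885503 0.003     ]
[0.34221677 0.61999341 0.59058474]
[ 0.44215722 -0.05312998  0.8642969 ]
```

View pics/cup_s.png

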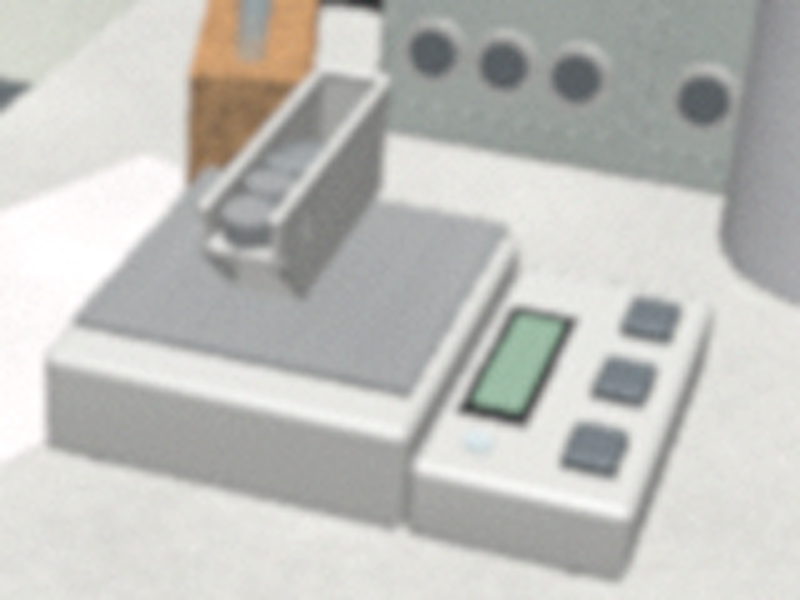

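The spout (open end, low floor) points to +y, at crop (215,240). Five discs sit in a row and there is one dish. I'll go to the ON key with the fingers closed.

Emit:
{"api": "step_arm", "payload": {"commands": [0, 0.417, -0.45, 0.03, 0, 0, -0.2, 0, 0.417, -0.45, 0.03, 0, 0, -0.2, 0, 0.417, -0.45, 0.03, 0, 0, -0.2, 0, 0.417, -0.45, 0.03, 0, 0, -0.4028, 0, 0.417, -0.45, 0.03, 0, 0, -0.4028, 0, 0.417, -0.45, 0.03, 0, 0, -0.4028, 0, 0.515, -0.98, 0, 0, 0, -0.4028, 0, 0.515, -0.98, 0, 0, 0, -0.4028, 0, 0.515, -0.98, 0, 0, 0, -0.4028, 0, 0.515, -0.98, 0, 0, 0, -0.4028], "squeeze": 60}}

```text
clock: 1.45
position: [0.4688, 0.0831, 0.2355]
ee_rot: [0.698, 0.716, 0.0, -0.0]
ft_force: [1.8, -0.2, 0.8]
grip_width: -0.001
grasp_force: 0.0
```

Emit:
{"api": "step_arm", "payload": {"commands": [0, 0.022, -0.483, -0.1, 0, 0, 0, 0, 0.022, -0.483, -0.1, 0, 0, 0, 0, 0.022, -0.483, -0.1, 0, 0, 0, 0, 0.022, -0.483, -0.1, 0, 0, 0, 0, 0.022, -0.483, -0.1, 0, 0, 0, 0, 0.022, -0.483, -0.242, 0, 0, 0, 0, 0.022, -0.483, -0.242, 0, 0, 0, 0, 0.022, -0.483, -0.242, 0, 0, 0, 0, 0.022, -0.483, -0.242, 0, 0, 0, 0, 0.022, -0.483, -0.242, 0, 0, 0]}}

```text
clock: 2.7
position: [0.4829, -0.2048, 0.0916]
ee_rot: [0.698, 0.716, 0.001, 0.001]
ft_force: [0.6, -0.3, 0.3]
grip_width: 0.003
grasp_force: 0.0
```

```bash
python3 - <<'E'
from h import *
o=get_obs();print(o["position"],o["ee_rot"],o["ft_force"],o["joint_pos"])
crop("side","key_s",260,115,420,235,5)
E
```

```text
[ 0.4829394  -0.20478086  0.09162754] [0.69823458 0.7158679  0.00088047 0.00092319] [ 0.55841258 -0.31918641  0.30432558] [-0.35248742  0.29413483  0.76838345  1.92267009 -0.24056052  1.01522067
  0.54710401]
```

View pics/key_s.png

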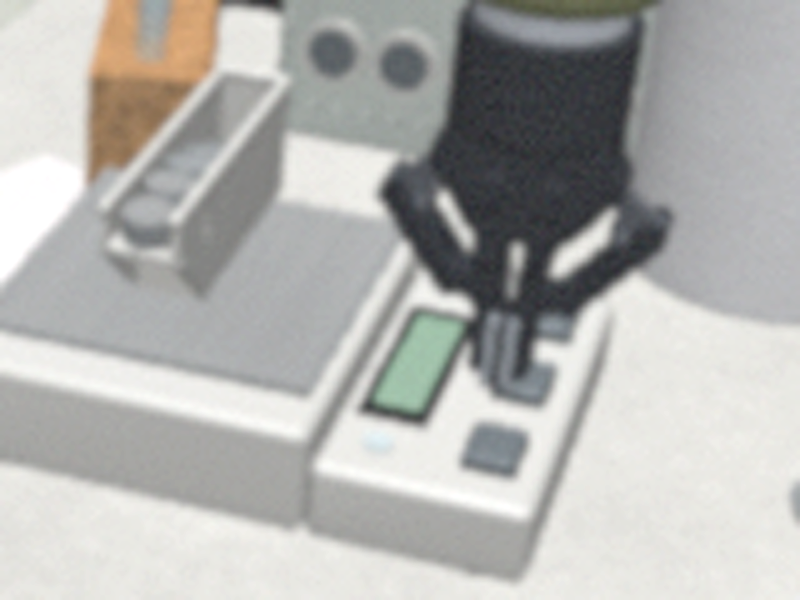

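Emit:
{"api": "step_arm", "payload": {"commands": [0, 0, -0.0035, -0.03, 0, 0, 0, 0, 0, -0.0035, -0.045, 0, 0, 0, 0, 0, -0.0035, -0.055, 0, 0, 0, 0, 0, -0.0035, -0.06, 0, 0, 0, 0, 0, -0.0035, -0.064, 0, 0, 0, 0, 0, -0.0035, -0.064, 0, 0, 0, 0, 0, -0.0035, -0.064, 0, 0, 0, 0, 0, -0.0035, -0.064, 0, 0, 0, 0, 0, -0.0035, -0.064, 0, 0, 0, 0, 0, -0.0035, -0.064, 0, 0, 0]}}

```text
clock: 4.0
position: [0.4816, -0.2068, 0.0529]
ee_rot: [0.698, 0.716, 0.0, -0.001]
ft_force: [-9.7, 4.0, 19.3]
grip_width: -0.003
grasp_force: 9.9
```

Emit:
{"api": "step_arm", "payload": {"commands": [0, 0, 0, 0.05, 0, 0, 0, 0, 0, 0, 0.05, 0, 0, 0, 0, 0.002, -0.109, 0.05, 0, 0, 0, 0, 0.002, -0.109, 0.05, 0, 0, 0, 0, 0.002, -0.109, 0.05, 0, 0, 0, 0, 0.002, -0.109, 0.02, 0, 0, 0, 0, 0.002, -0.109, 0.008, 0, 0, 0, 0, 0.002, -0.109, 0.001, 0, 0, 0, 0, 0.002, -0.109, 0.001, 0, 0, 0, 0, 0.002, -0.109, 0.001, 0, 0, 0]}}

```text
clock: 5.25
position: [0.483, -0.2706, 0.0529]
ee_rot: [0.698, 0.716, 0.001, -0.001]
ft_force: [-6.9, 7.2, 17.4]
grip_width: 0.005
grasp_force: 8.7
```

Emit:
{"api": "step_arm", "payload": {"commands": [0, 0, 0, 0.1, 0, 0, 0, 75, 0, 0, 0.3, 0, 0, 0, 75, 0, 0, 0.3, 0, 0, 0, 75, 0.1, 0, 0.3, 0, 0, 0, 75, 0.2, 0, 0.3, 0, 0, 0, 75, 0.287, 0.001, 0.3, 0, 0, 0, 75, 0.287, 0.001, 0.25, 0, 0, 0, 75, 0.287, 0.001, 0.25, 0, 0, 0, 75, 0.287, 0.001, 0.25, 0, 0, 0, 75, 0.287, 0.001, 0.25, 0, 0, 0]}}

```text
clock: 6.5
position: [0.6554, -0.2719, 0.2042]
ee_rot: [0.699, 0.716, 0.001, 0.001]
ft_force: [0.6, -0.3, 0.3]
grip_width: 0.878
grasp_force: 0.0
```

```bash
python3 - <<'E'
from h import *
o=get_obs();print(o["position"],o["ee_rot"],o["ft_force"],o["joint_pos"])
a=cv2.resize(camera("top")[130:300,310:460,::-1],None,fx=2.6,fy=2.6);b=cv2.resize(camera("side")[90:250,240:400,::-1],None,fx=2.6,fy=2.6)
h=min(len(a),len(b));cv2.imwrite("pics/pre.png",cv2.convertScaleAbs(np.hstack([a[:h],b[:h]]),alpha=1.4,beta=20))
print(proj("top",[o["position"]]))
E
```

```text
[ 0.6553751  -0.27194655  0.20415709] [6.98524420e-01 7.15585400e-01 6.65339963e-04 8.53177090e-04] [ 0.60477278 -0.3495322   0.30867707] [-0.14375418  0.62933465  0.76309729  1.27324589 -0.42655121  1.39837089
  0.61544999]
[[401.44350834 163.79950967]]
```

View pics/pre.png

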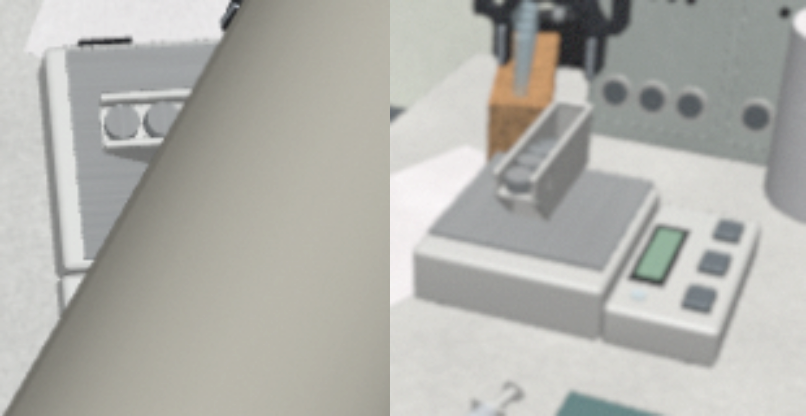

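Cup undisturbed, with the fingers centred above it. Descending and gripping.

Emit:
{"api": "step_arm", "payload": {"commands": [75, 0, 0, -0.08, 0, 0, 0, 75, 0, 0, -0.14, 0, 0, 0, 75, 0, 0, -0.165, 0, 0, 0, 75, 0, 0, -0.165, 0, 0, 0, 50, 0, 0, -0.165, 0, 0, 0, 42, 0, 0, -0.165, 0, 0, 0, 30, 0, 0, -0.165, 0, 0, 0, 30, 0, 0, -0.165, 0, 0, 0, 30, 0, 0, -0.165, 0, 0, 0, 30, 0, 0, -0.165, 0, 0, 0], "squeeze": 70}}

```text
clock: 7.85
position: [0.656, -0.2719, 0.105]
ee_rot: [0.698, 0.716, 0.0, 0.001]
ft_force: [-1.2, 0.6, 6.1]
grip_width: 0.451
grasp_force: 71.6
```

Emit:
{"api": "step_arm", "payload": {"commands": [30, 0, 0, 0.01, 0, 0, 0, 30, 0, 0, 0.03, 0, 0, 0, 30, 0, 0, 0.06, 0, 0, 0, 30, 0, 0, 0.09, 0, 0, 0, 30, 0, 0, 0.12, 0, 0, 0, 30, 0, 0, 0.15, 0, 0, 0, 30, 0, 0, 0.175, 0, 0, 0, 30, 0, 0, 0.19, 0, 0, 0, 30, 0, 0, 0.2, 0, 0, 0, 30, 0, 0, 0.2, 0, 0, 0]}}

```text
clock: 9.1
position: [0.6554, -0.2716, 0.2235]
ee_rot: [0.698, 0.716, 0.0, 0.0]
ft_force: [0.4, -0.8, -4.6]
grip_width: 0.449
grasp_force: 70.8
```

```bash
python3 - <<'E'
from h import *
o=get_obs();print(o["position"],o["ee_rot"],o["ft_force"])
print("reagent cap",at("top",(262,108),.18),"side",at("side",(201,166),.18),"base",at("side",(207,230),0.02))
print("flask top",at("top",(197,122),.13),"side base",at("side",(170,270),.01))
crop("side","lift",200,60,400,210,4)
E
```

```text
[ 0.65539537 -0.27161567  0.22348531] [6.98366956e-01 7.15739891e-01 4.52876477e-05 2.86136083e-05] [ 0.35248232 -0.8220062  -4.64654897]
reagent cap [ 0.78004123 -0.03098582  0.18      ] side [ 0.7741448  -0.01817086  0.18      ] base [ 0.77264743 -0.01638027  0.02      ]
flask top [0.77978026 0.10019991 0.13      ] side base [0.77849132 0.11759915 0.01      ]
```

View pics/lift.png

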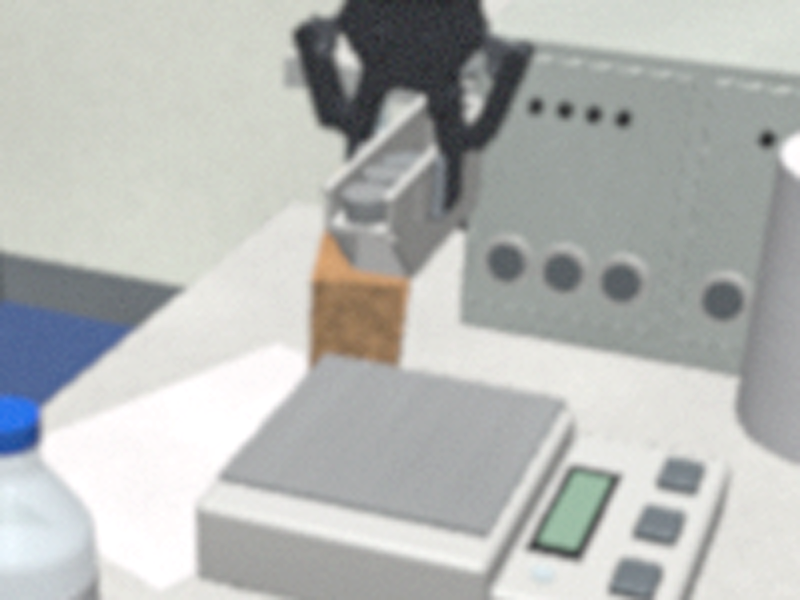

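The cup is held with its discs in it, and the bottles at x≈0.77 are clear of the path. Carrying the cup to above the dish, turning the spout towards -x.

Emit:
{"api": "step_arm", "payload": {"commands": [30, -0.0019, 0.0082, 0, 0, 0, 0.0052, 30, -0.0066, 0.0285, 0, 0, 0, 0.0183, 30, -0.0141, 0.0611, 0, 0, 0, 0.0393, 30, -0.0236, 0.1019, 0, 0, 0, 0.0654, 30, -0.0339, 0.1467, 0, 0, 0, 0.0942, 30, -0.0452, 0.1956, 0, 0, 0, 0.1256, 30, -0.0575, 0.2486, 0, 0, 0, 0.1596, 30, -0.0697, 0.3016, 0, 0, 0, 0.1937, 30, -0.082, 0.3545, 0, 0, 0, 0.2277, 30, -0.0942, 0.4075, 0, 0, 0, 0.2617]}}

```text
clock: 10.4
position: [0.5979, -0.0246, 0.2236]
ee_rot: [0.35, 0.937, 0.0, 0.0]
ft_force: [-0.2, 0.3, -4.4]
grip_width: 0.447
grasp_force: 70.9
```

Emit:
{"api": "step_arm", "payload": {"commands": [30, -0.0122, 0.053, 0, 0, 0, 0.034, 30, -0.0245, 0.106, 0, 0, 0, 0.068, 30, -0.0367, 0.1589, 0, 0, 0, 0.1021, 30, -0.049, 0.2119, 0, 0, 0, 0.1361, 30, -0.0603, 0.2608, 0, 0, 0, 0.1675, 30, -0.0707, 0.3056, 0, 0, 0, 0.1963, 30, -0.0801, 0.3464, 0, 0, 0, 0.2224, 30, -0.0876, 0.379, 0, 0, 0, 0.2434, 30, -0.0923, 0.3994, 0, 0, 0, 0.2565, 30, -0.0942, 0.4075, 0, 0, 0, 0.2617]}}

```text
clock: 11.65
position: [0.5423, 0.2178, 0.2233]
ee_rot: [-0.05, 0.999, -0.0, -0.0]
ft_force: [-0.4, -0.0, -3.1]
grip_width: 0.446
grasp_force: 70.9
```

```bash
python3 - <<'E'
from h import *
o=get_obs();print(o["position"],o["ee_rot"],o["ft_force"],o["joint_pos"],o["grasp_force"])
a=cv2.resize(camera("top")[170:370,60:300,::-1],None,fx=1.65,fy=1.65);b=cv2.resize(camera("side")[180:420,180:450,::-1],None,fx=1.375,fy=1.375)
cv2.imwrite("pics/prepour.png",cv2.convertScaleAbs(np.hstack([a,b]),alpha=1.4,beta=20))
E
```

```text
[0.54228087 0.21775011 0.22331624] [-4.96316519e-02  9.98767583e-01 -9.28313713e-05 -7.65724247e-05] [-0.44945753 -0.02000912 -3.12681144] [-0.76567632  0.24957333  0.3648356   1.60351751 -0.09132145  1.30558451
  1.28290969] 70.8653461933136
```

View pics/prepour.png

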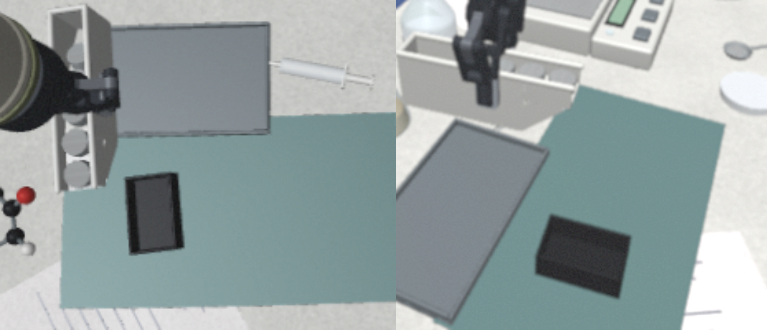

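Cup level over the dish; the dish has not moved (corner checks match). Descending and tilting to 15°.

Emit:
{"api": "step_arm", "payload": {"commands": [30, 0.0004, 0, -0.0107, 0.0003, -0.0033, 0, 30, 0.0012, 0, -0.0322, 0.001, -0.01, 0, 30, 0.0023, 0, -0.0616, 0.0019, -0.0191, 0, 30, 0.0035, 0, -0.0938, 0.0028, -0.029, 0, 30, 0.0048, 0, -0.1286, 0.0039, -0.0398, 0, 30, 0.0062, 0, -0.1662, 0.005, -0.0514, 0, 30, 0.0076, 0, -0.2037, 0.0062, -0.063, 0, 30, 0.0088, 0, -0.2358, 0.0071, -0.073, 0, 30, 0.0096, 0, -0.2573, 0.0078, -0.0796, 0, 30, 0.01, 0, -0.268, 0.0081, -0.0829, 0]}}

```text
clock: 13.0
position: [0.5478, 0.2164, 0.0617]
ee_rot: [-0.048, 0.99, 0.006, 0.13]
ft_force: [0.2, 0.4, -3.8]
grip_width: 0.448
grasp_force: 70.9
```

```bash
cat >> h.py <<'E'
def both(name):
    a=cv2.resize(camera("top")[200:350,90:270,::-1],None,fx=2.2,fy=2.2);b=cv2.resize(camera("side")[240:420,210:426,::-1],None,fx=330/180,fy=330/180)
    cv2.imwrite(f"pics/{name}.png",cv2.convertScaleAbs(np.hstack([a,b]),alpha=1.5,beta=20))
    o=get_obs();print(o["clock"],o["position"],o["ft_force"],o["torque"]);m=R.from_quat(o["ee_rot"]).as_matrix();print("tilt",np.degrees(np.arccos(-m[2,2])),"z",m[:,2])
E
python3 - <<'E'
from h import *
both("p15")
E
```

```text
13.1 [0.5478734  0.2167086  0.06196456] [-0.34752188 -0.19522981 -4.04853407] [-0.04648154  0.52008928 -0.04606978]
tilt 14.934350989864429 z [ 0.25655962  0.02434549 -0.96622174]
```

View pics/p15.png

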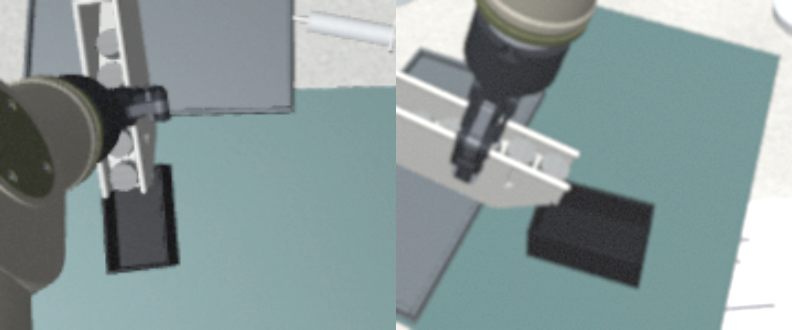

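Tilt is 15° and the lip is over the dish's near end, at crop (125,190) top and (565,195) side. No disc is out yet. I'll set up a numeric check of the dish interior to save pictures.

```bash
cat >> h.py <<'E'
DC=np.array([0.439,0.207]);YAW=np.radians(5.6)
def dish_pts(xy,z,c=DC,yaw=YAW):
    xy=np.array(xy)/1000.;r=np.array([[np.cos(yaw),-np.sin(yaw)],[np.sin(yaw),np.cos(yaw)]])
    return np.c_[c+xy@r.T,np.full(len(xy),z)]
def chk(xmax=8):
    o=get_obs();f=[o["ft_force"]]
    for n in("top","side"):
        im=camera(n);g=cv2.cvtColor(im,cv2.COLOR_RGB2GRAY);f.append(get_obs()["ft_force"])
        m=np.zeros(g.shape,np.uint8);x1=xmax if n=="top" else 40
        cv2.fillPoly(m,[np.int32(np.round(proj(n,dish_pts([(-40,-24),(x1,-24),(x1,24),(-40,24)],.02 if n=="top" else .030))))],255)
        b=((g>75)&(m>0)).astype(np.uint8);k,_,st,ce=cv2.connectedComponentsWithStats(b)
        print(n,"med",np.median(g[m>0]),"area",(m>0).sum(),"bright",[(int(s[4]),ce[i].round(0).tolist()) for i,s in enumerate(st) if i and s[4]>8])
    M=R.from_quat(o["ee_rot"]).as_matrix()
    print("t",round(o["clock"],2),"pos",o["position"].round(4),"tilt",np.degrees(np.arccos(-M[2,2])).round(2),"f",np.mean(f,0).round(2),"tq",o["torque"].round(3),"g",round(o["grasp_force"],1))
E
python3 - <<'E'
from h import *
print("disc",at("top",(146.4,280.5),.08)," lip est",[.4649,.2095])
chk()
L=np.array([.4649,.2095,.060]);e=np.array([np.cos(YAW),np.sin(YAW),0]);c0=None
for t in (15,18,21,24,27,30,33,36,39,42,45,48,51,54,57,60):
    s,c=np.sin(np.radians(t)),np.cos(np.radians(t));p=L+e*(.0815*c+.0195*s)-np.array([0,0,.0195*c-.0815*s])
    if c0 is not None:print(t,((p-c0)/.6).round(4))
    c0=p
print("turn per 3deg",(np.array([.0976,-.995])*3/180).round(5))
E
```

```text
disc [0.47471182 0.20766587 0.08      ]  lip est [0.4649, 0.2095]
top med 39.0 area 606 bright []
side med 22.0 area 1429 bright [(63, [298.0, 344.0])]
t 13.1 pos [0.5479 0.2167 0.062 ] tilt 14.93 f [-0.12  0.24 -4.43] tq [-0.046  0.52  -0.046] g 70.9
18 [-0.0004 -0.      0.0073]
21 [-0.0008 -0.0001  0.0073]
24 [-0.0011 -0.0001  0.0072]
27 [-0.0015 -0.0001  0.0072]
30 [-0.0019 -0.0002  0.0071]
33 [-0.0023 -0.0002  0.007 ]
36 [-0.0026 -0.0003  0.0068]
39 [-0.003  -0.0003  0.0067]
42 [-0.0033 -0.0003  0.0065]
45 [-0.0036 -0.0004  0.0063]
48 [-0.004  -0.0004  0.0061]
51 [-0.0043 -0.0004  0.0059]
54 [-0.0046 -0.0004  0.0057]
57 [-0.0049 -0.0005  0.0054]
60 [-0.0051 -0.0005  0.0052]
turn per 3deg [ 0.00163 -0.01658]
```

Emit:
{"api": "step_arm", "payload": {"commands": [30, -0.0002, 0, 0.0024, 0.0005, -0.0055, 0, 30, -0.0004, 0, 0.0049, 0.0011, -0.0111, 0, 30, -0.0006, 0, 0.0073, 0.0016, -0.0166, 0, 30, -0.0008, -0.0001, 0.0097, 0.0022, -0.0221, 0, 30, -0.001, -0.0001, 0.0122, 0.0027, -0.0276, 0, 30, -0.0012, -0.0001, 0.0146, 0.0033, -0.0332, 0, 30, -0.0012, -0.0001, 0.0146, 0.0033, -0.0332, 0, 30, -0.0012, -0.0001, 0.0146, 0.0033, -0.0332, 0, 30, -0.0012, -0.0001, 0.0146, 0.0033, -0.0332, 0, 30, -0.0012, -0.0001, 0.0146, 0.0033, -0.0332, 0]}}

```text
clock: 14.45
position: [0.5477, 0.2173, 0.0714]
ee_rot: [-0.048, 0.982, 0.009, 0.182]
ft_force: [0.1, 1.1, -4.1]
grip_width: 0.448
grasp_force: 70.9
```

```bash
python3 -c "
from h import *
chk()"
```

```text
top med 39.0 area 606 bright []
side med 22.0 area 1429 bright [(74, [299.0, 344.0])]
t 14.45 pos [0.5477 0.2173 0.0714] tilt 20.99 f [-0.2   0.51 -4.31] tq [-0.046  0.714 -0.046] g 70.9
```

Emit:
{"api": "step_arm", "payload": {"commands": [30, -0.0002, 0, 0.0014, 0.0003, -0.0033, 0, 30, -0.0004, 0, 0.0029, 0.0007, -0.0066, 0, 30, -0.0007, -0.0001, 0.0043, 0.001, -0.0099, 0, 30, -0.0009, -0.0001, 0.0058, 0.0013, -0.0133, 0, 30, -0.0011, -0.0001, 0.0072, 0.0016, -0.0166, 0, 30, -0.0011, -0.0001, 0.0072, 0.0016, -0.0166, 0, 30, -0.0011, -0.0001, 0.0072, 0.0016, -0.0166, 0, 30, -0.0011, -0.0001, 0.0072, 0.0016, -0.0166, 0, 30, -0.0011, -0.0001, 0.0072, 0.0016, -0.0166, 0, 30, -0.0011, -0.0001, 0.0072, 0.0016, -0.0166, 0]}}

```text
clock: 15.8
position: [0.547, 0.2172, 0.0757]
ee_rot: [-0.048, 0.977, 0.01, 0.208]
ft_force: [0.1, -0.5, -5.4]
grip_width: 0.449
grasp_force: 70.9
```

```bash
python3 -c "
from h import *
chk()"
```

```text
top med 39.0 area 606 bright []
side med 22.0 area 1429 bright [(75, [299.0, 344.0])]
t 15.8 pos [0.547  0.2172 0.0757] tilt 24.0 f [-0.46 -0.37 -4.93] tq [-0.078  0.84  -0.019] g 70.9
```

Emit:
{"api": "step_arm", "payload": {"commands": [30, -0.0003, 0, 0.0014, 0.0003, -0.0033, 0, 30, -0.0006, 0, 0.0029, 0.0007, -0.0066, 0, 30, -0.0009, -0.0001, 0.0043, 0.001, -0.0099, 0, 30, -0.0012, -0.0001, 0.0058, 0.0013, -0.0133, 0, 30, -0.0015, -0.0001, 0.0072, 0.0016, -0.0166, 0, 30, -0.0015, -0.0001, 0.0072, 0.0016, -0.0166, 0, 30, -0.0015, -0.0001, 0.0072, 0.0016, -0.0166, 0, 30, -0.0015, -0.0001, 0.0072, 0.0016, -0.0166, 0, 30, -0.0015, -0.0001, 0.0072, 0.0016, -0.0166, 0, 30, -0.0015, -0.0001, 0.0072, 0.0016, -0.0166, 0]}}

```text
clock: 17.15
position: [0.5461, 0.2172, 0.08]
ee_rot: [-0.048, 0.971, 0.011, 0.233]
ft_force: [-0.8, 0.4, -4.2]
grip_width: 0.447
grasp_force: 70.9
```

```bash
python3 -c "
from h import *
chk()"
```

```text
top med 39.0 area 606 bright []
side med 22.0 area 1429 bright [(80, [299.0, 344.0])]
t 17.15 pos [0.5461 0.2172 0.08  ] tilt 27.0 f [ 0.18 -0.   -4.45] tq [-0.107  0.929  0.009] g 70.9
```

Emit:
{"api": "step_arm", "payload": {"commands": [30, -0.0004, 0, 0.0014, 0.0003, -0.0033, 0, 30, -0.0008, 0, 0.0028, 0.0007, -0.0066, 0, 30, -0.0012, -0.0001, 0.0043, 0.001, -0.0099, 0, 30, -0.0016, -0.0001, 0.0057, 0.0013, -0.0133, 0, 30, -0.0019, -0.0002, 0.0071, 0.0016, -0.0166, 0, 30, -0.0019, -0.0002, 0.0071, 0.0016, -0.0166, 0, 30, -0.0019, -0.0002, 0.0071, 0.0016, -0.0166, 0, 30, -0.0019, -0.0002, 0.0071, 0.0016, -0.0166, 0, 30, -0.0019, -0.0002, 0.0071, 0.0016, -0.0166, 0, 30, -0.0019, -0.0002, 0.0071, 0.0016, -0.0166, 0]}}

```text
clock: 18.5
position: [0.545, 0.2171, 0.0843]
ee_rot: [-0.047, 0.965, 0.013, 0.259]
ft_force: [-0.0, 0.2, -3.6]
grip_width: 0.451
grasp_force: 71.0
```

```bash
python3 -c "
from h import *
chk()"
```

```text
top med 40.0 area 606 bright [(110, [156.0, 300.0])]
side med 23.0 area 1429 bright [(85, [300.0, 344.0]), (214, [318.0, 363.0])]
t 18.5 pos [0.545  0.2171 0.0843] tilt 30.0 f [-0.57  0.11 -4.14] tq [-0.086  0.979 -0.016] g 71.0
```

One disc has dropped. On in 2° steps.

Emit:
{"api": "step_arm", "payload": {"commands": [30, -0.0004, 0, 0.0012, 0.0003, -0.0028, 0, 30, -0.0007, 0, 0.0024, 0.0005, -0.0055, 0, 30, -0.0011, -0.0001, 0.0035, 0.0008, -0.0083, 0, 30, -0.0015, -0.0001, 0.0047, 0.0011, -0.0111, 0, 30, -0.0015, -0.0001, 0.0047, 0.0011, -0.0111, 0, 30, -0.0015, -0.0001, 0.0047, 0.0011, -0.0111, 0, 30, -0.0015, -0.0001, 0.0047, 0.0011, -0.0111, 0, 30, -0.0015, -0.0001, 0.0047, 0.0011, -0.0111, 0, 30, -0.0015, -0.0001, 0.0047, 0.0011, -0.0111, 0, 30, -0.0015, -0.0001, 0.0047, 0.0011, -0.0111, 0]}}

```text
clock: 19.85
position: [0.544, 0.217, 0.0871]
ee_rot: [-0.047, 0.96, 0.013, 0.275]
ft_force: [-0.2, 0.7, -4.4]
grip_width: 0.453
grasp_force: 71.0
```

```bash
python3 -c "
from h import *
chk()"
```

```text
top med 40.0 area 606 bright [(110, [156.0, 300.0])]
side med 23.0 area 1429 bright [(89, [300.0, 344.0]), (209, [318.0, 363.0])]
t 19.85 pos [0.544  0.217  0.0871] tilt 32.01 f [-0.31 -0.05 -4.06] tq [-0.122  0.968 -0.029] g 71.0
```

Emit:
{"api": "step_arm", "payload": {"commands": [30, -0.0004, 0, 0.0012, 0.0003, -0.0028, 0, 30, -0.0008, 0, 0.0023, 0.0005, -0.0055, 0, 30, -0.0012, -0.0001, 0.0035, 0.0008, -0.0083, 0, 30, -0.0016, -0.0001, 0.0046, 0.0011, -0.0111, 0, 30, -0.0016, -0.0001, 0.0046, 0.0011, -0.0111, 0, 30, -0.0016, -0.0001, 0.0046, 0.0011, -0.0111, 0, 30, -0.0016, -0.0001, 0.0046, 0.0011, -0.0111, 0, 30, -0.0016, -0.0001, 0.0046, 0.0011, -0.0111, 0, 30, -0.0016, -0.0001, 0.0046, 0.0011, -0.0111, 0, 30, -0.0016, -0.0001, 0.0046, 0.0011, -0.0111, 0]}}

```text
clock: 21.2
position: [0.5431, 0.2169, 0.0899]
ee_rot: [-0.047, 0.955, 0.014, 0.292]
ft_force: [-0.4, -0.6, -3.8]
grip_width: 0.449
grasp_force: 71.0
```

```bash
python3 -c "
from h import *
chk()"
```

```text
top med 39.0 area 606 bright [(110, [156.0, 300.0])]
side med 23.0 area 1429 bright [(94, [300.0, 344.0]), (207, [318.0, 363.0])]
t 21.2 pos [0.5431 0.2169 0.0899] tilt 34.02 f [-0.07 -0.57 -3.48] tq [-0.123  1.033  0.015] g 71.0
```

Emit:
{"api": "step_arm", "payload": {"commands": [30, -0.0004, 0, 0.0011, 0.0003, -0.0028, 0, 30, -0.0009, 0, 0.0023, 0.0005, -0.0055, 0, 30, -0.0013, -0.0001, 0.0034, 0.0008, -0.0083, 0, 30, -0.0013, -0.0001, 0.0034, 0.0008, -0.0083, 0, 30, -0.0013, -0.0001, 0.0034, 0.0008, -0.0083, 0, 30, -0.0013, -0.0001, 0.0034, 0.0008, -0.0083, 0, 30, -0.0013, -0.0001, 0.0034, 0.0008, -0.0083, 0, 30, -0.0013, -0.0001, 0.0034, 0.0008, -0.0083, 0, 30, -0.0013, -0.0001, 0.0034, 0.0008, -0.0083, 0, 30, -0.0013, -0.0001, 0.0034, 0.0008, -0.0083, 0]}}

```text
clock: 22.55
position: [0.5423, 0.2169, 0.092]
ee_rot: [-0.047, 0.951, 0.015, 0.305]
ft_force: [-0.4, -0.5, -3.7]
grip_width: 0.444
grasp_force: 71.1
```

```bash
python3 -c "
from h import *
chk()"
```

```text
top med 40.0 area 606 bright [(109, [156.0, 300.0]), (63, [155.0, 315.0])]
side med 26.0 area 1429 bright [(96, [300.0, 344.0]), (213, [318.0, 362.0]), (155, [338.0, 367.0])]
t 22.55 pos [0.5423 0.2169 0.092 ] tilt 35.52 f [-0.33  0.03 -3.33] tq [-0.11   1.022  0.006] g 71.1
```

Two discs are in the dish. Tipping back to level now.

Emit:
{"api": "step_arm", "payload": {"commands": [30, 0.0007, 0.0001, 0.0015, -0.0021, 0.0218, 0, 30, 0.0014, 0.0002, 0.003, -0.0043, 0.0436, 0, 30, 0.0021, 0.0003, 0.0045, -0.0064, 0.0654, 0, 30, 0.0028, 0.0004, 0.006, -0.0086, 0.0872, 0, 30, 0.0035, 0.0005, 0.0075, -0.0107, 0.109, 0, 30, 0.0042, 0.0006, 0.009, -0.0128, 0.1308, 0, 30, 0.0049, 0.0007, 0.0105, -0.015, 0.1526, 0, 30, 0.0056, 0.0008, 0.012, -0.0171, 0.1744, 0, 30, 0.006, 0.0009, 0.013, -0.0188, 0.191, 0, 30, 0.0062, 0.001, 0.0133, -0.0193, 0.1962, 0]}}

```text
clock: 23.9
position: [0.5465, 0.2174, 0.0996]
ee_rot: [-0.049, 0.999, -0.0, 0.0]
ft_force: [-0.1, -0.2, -3.2]
grip_width: 0.449
grasp_force: 71.0
```

```bash
python3 - <<'E'
from h import *
chk(40)
both("poured")
E
```

```text
top med 38.0 area 950 bright [(9, [144.0, 282.0]), (111, [156.0, 299.0]), (61, [155.0, 315.0])]
side med 24.0 area 1429 bright [(229, [318.0, 363.0]), (160, [338.0, 367.0])]
t 23.9 pos [0.5465 0.2174 0.0996] tilt 0.05 f [ 0.01  0.01 -2.88] tq [-0.039  0.08  -0.064] g 71.0
24.1 [0.54574897 0.2175146  0.09971168] [-0.12207626  0.81068377 -2.75552059] [-0.0213748   0.08717667  0.00483719]
tilt 0.06336953523547312 z [ 1.05567787e-03 -3.29841307e-04 -9.99999388e-01]
```

View pics/poured.png

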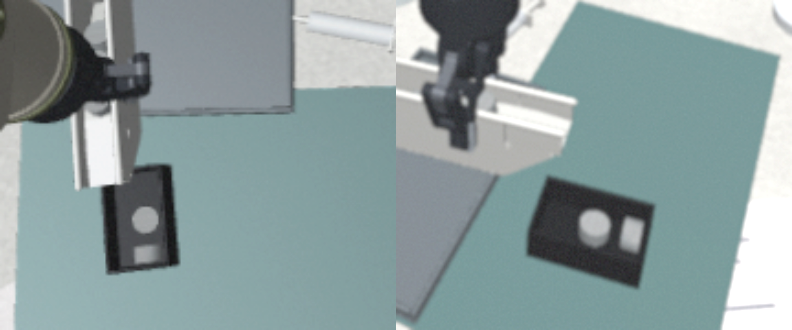

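Two discs are in the dish: one flat at crop (145,220), one on edge by the end wall at (147,253). Nothing has spilled. Taking the cup back to the pan.

Emit:
{"api": "step_arm", "payload": {"commands": [30, 0, 0, 0.008, 0, 0, 0, 30, 0, 0, 0.025, 0, 0, 0, 30, 0, 0, 0.05, 0, 0, 0, 30, 0, 0, 0.08, 0, 0, 0, 30, 0, 0, 0.11, 0, 0, 0, 30, 0, 0, 0.14, 0, 0, 0, 30, 0, 0, 0.17, 0, 0, 0, 30, 0, 0, 0.19, 0, 0, 0, 30, 0, 0, 0.202, 0, 0, 0, 30, 0, 0, 0.2065, 0, 0, 0]}}

```text
clock: 25.35
position: [0.5459, 0.2175, 0.2239]
ee_rot: [-0.049, 0.999, -0.0, 0.0]
ft_force: [-0.5, -0.4, -3.4]
grip_width: 0.446
grasp_force: 71.0
```

Emit:
{"api": "step_arm", "payload": {"commands": [30, 0.0018, -0.0082, 0, 0, 0, -0.0052, 30, 0.0064, -0.0285, 0, 0, 0, -0.0183, 30, 0.0137, -0.0611, 0, 0, 0, -0.0393, 30, 0.0228, -0.1019, 0, 0, 0, -0.0654, 30, 0.0328, -0.1467, 0, 0, 0, -0.0942, 30, 0.0438, -0.1956, 0, 0, 0, -0.1256, 30, 0.0556, -0.2486, 0, 0, 0, -0.1596, 30, 0.0675, -0.3016, 0, 0, 0, -0.1937, 30, 0.0793, -0.3545, 0, 0, 0, -0.2277, 30, 0.0912, -0.4075, 0, 0, 0, -0.2617]}}

```text
clock: 26.6
position: [0.6006, -0.0301, 0.224]
ee_rot: [0.358, 0.934, -0.0, 0.0]
ft_force: [1.1, 0.5, -3.7]
grip_width: 0.445
grasp_force: 71.0
```

Emit:
{"api": "step_arm", "payload": {"commands": [30, 0.0119, -0.053, 0, 0, 0, -0.034, 30, 0.0237, -0.106, 0, 0, 0, -0.068, 30, 0.0356, -0.1589, 0, 0, 0, -0.1021, 30, 0.0474, -0.2119, 0, 0, 0, -0.1361, 30, 0.0584, -0.2608, 0, 0, 0, -0.1675, 30, 0.0684, -0.3056, 0, 0, 0, -0.1963, 30, 0.0775, -0.3464, 0, 0, 0, -0.2224, 30, 0.0848, -0.379, 0, 0, 0, -0.2434, 30, 0.0894, -0.3994, 0, 0, 0, -0.2565, 30, 0.0912, -0.4075, 0, 0, 0, -0.2617]}}

```text
clock: 27.85
position: [0.6553, -0.2724, 0.2237]
ee_rot: [0.699, 0.715, -0.0, 0.0]
ft_force: [0.3, -0.1, -3.1]
grip_width: 0.446
grasp_force: 71.0
```

```bash
python3 -c "
from h import *
chk(40)
crop('side','back',200,60,400,210,4)"
```

```text
top med 40.0 area 950 bright [(112, [156.0, 299.0]), (62, [155.0, 315.0])]
side med 22.0 area 1429 bright [(190, [318.0, 362.0]), (146, [338.0, 367.0])]
t 27.85 pos [ 0.6553 -0.2724  0.2237] tilt 0.05 f [ 0.23  0.   -3.03] tq [ 0.056  0.011 -0.009] g 71.0
```

View pics/back.png

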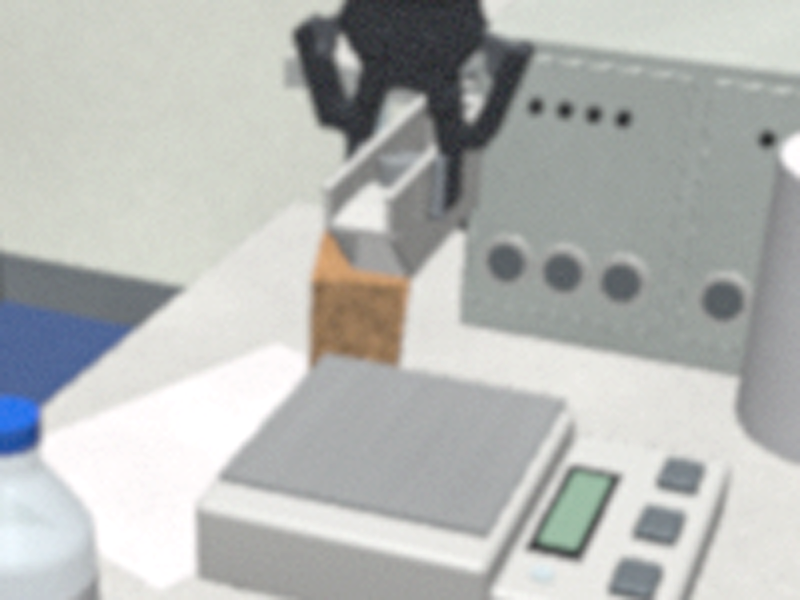

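Cup level, seated in the grip as before. Lowering onto the pan.

Emit:
{"api": "step_arm", "payload": {"commands": [30, 0, 0, -0.02, 0, 0, 0, 30, 0, 0, -0.05, 0, 0, 0, 30, 0, 0, -0.085, 0, 0, 0, 30, 0, 0, -0.12, 0, 0, 0, 30, 0, 0, -0.15, 0, 0, 0, 30, 0, 0, -0.175, 0, 0, 0, 30, 0, 0, -0.187, 0, 0, 0, 30, 0, 0, -0.193, 0, 0, 0, 30, 0, 0, -0.197, 0, 0, 0, 30, 0, 0, -0.197, 0, 0, 0]}}

```text
clock: 29.25
position: [0.6556, -0.2715, 0.1059]
ee_rot: [0.698, 0.716, -0.0, 0.0]
ft_force: [-0.2, -0.3, -3.2]
grip_width: 0.446
grasp_force: 71.0
```

Emit:
{"api": "step_arm", "payload": {"commands": [30, 0, 0, -0.001, 0, 0, 0, 30, 0, 0, -0.0015, 0, 0, 0, 30, 0, 0, -0.002, 0, 0, 0, 30, 0, 0, -0.002, 0, 0, 0, 42, 0, 0, -0.002, 0, 0, 0, 50, 0, 0, -0.002, 0, 0, 0, 60, 0, 0, -0.002, 0, 0, 0, 72, 0, 0, -0.002, 0, 0, 0, 72, 0, 0, -0.002, 0, 0, 0, 72, 0, 0, -0.002, 0, 0, 0]}}

```text
clock: 30.5
position: [0.6555, -0.2715, 0.1044]
ee_rot: [0.698, 0.716, -0.0, 0.0]
ft_force: [-0.1, -0.8, -0.8]
grip_width: 0.841
grasp_force: 0.0
```

Emit:
{"api": "step_arm", "payload": {"commands": [72, 0, 0, 0.04, 0, 0, 0, 72, 0, 0, 0.1, 0, 0, 0, 72, 0, 0, 0.18, 0, 0, 0, 72, 0, 0, 0.2, 0, 0, 0, 40, -0.1, 0, 0.2, 0, 0, 0, 0, -0.2, -0.05, 0.2, 0, 0, 0, 0, -0.287, -0.1, 0.15, 0, 0, 0, 0, -0.287, -0.11, 0.05, 0, 0, 0, 0, -0.287, -0.11, 0, 0, 0, 0, 0, -0.287, -0.11, 0, 0, 0, 0]}}

```text
clock: 31.75
position: [0.4816, -0.3365, 0.1021]
ee_rot: [0.698, 0.716, -0.001, -0.002]
ft_force: [0.7, 0.5, 0.9]
grip_width: 0.002
grasp_force: 0.0
```

```bash
python3 -c "
from h import *
chk(40)
print(get_obs()['grip_width'])
a=cv2.resize(camera('top')[135:300,320:450,::-1],None,fx=2.6,fy=2.6);b=cv2.resize(camera('side')[110:260,230:400,::-1],None,fx=2.86,fy=2.86)
cv2.imwrite('pics/set.png',cv2.convertScaleAbs(np.hstack([a,b]),alpha=1.4,beta=20)) if len(a)==len(b) else print(a.shape,b.shape)"
```

```text
top med 39.0 area 950 bright [(111, [156.0, 299.0]), (61, [155.0, 315.0])]
side med 22.0 area 1429 bright [(196, [318.0, 362.0]), (151, [338.0, 367.0])]
t 31.75 pos [ 0.4816 -0.3365  0.1021] tilt 0.28 f [ 0.54 -0.46  0.79] tq [ 0.014 -0.009  0.016] g 0.0
-4.404496884461377e-05
```

View pics/set.png

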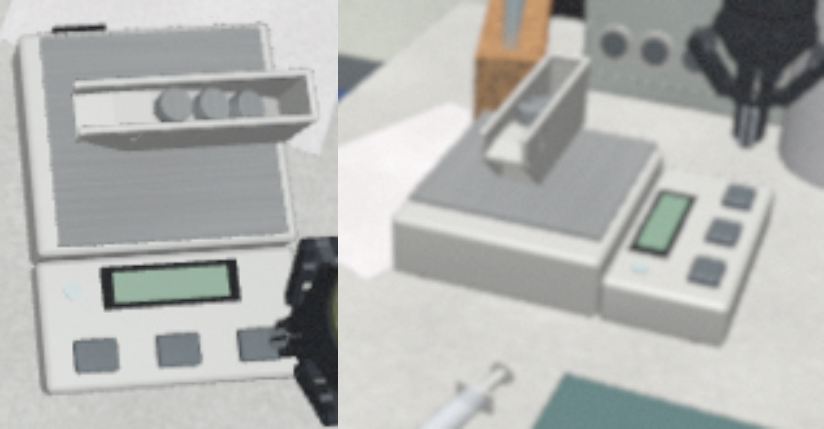

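The cup is upright on the pan with 3 discs, let go, and the fingers are over PRINT. Pressing it.

Emit:
{"api": "step_arm", "payload": {"commands": [0, 0.001, -0.0005, -0.02, 0, 0, 0, 0, 0.002, -0.0005, -0.05, 0, 0, 0, 0, 0.002, -0.0005, -0.068, 0, 0, 0, 0, 0.002, -0.0005, -0.076, 0, 0, 0, 0, 0.002, -0.0005, -0.082, 0, 0, 0, 0, 0.002, -0.0005, -0.085, 0, 0, 0, 0, 0.002, -0.0005, -0.085, 0, 0, 0, 0, 0.002, -0.0005, -0.085, 0, 0, 0, 0, 0.002, -0.0005, -0.085, 0, 0, 0, 0, 0.002, -0.0005, -0.085, 0, 0, 0]}}

```text
clock: 33.2
position: [0.4844, -0.3379, 0.0535]
ee_rot: [0.698, 0.716, -0.0, 0.0]
ft_force: [-3.8, 0.8, 4.6]
grip_width: 0.003
grasp_force: 2.3
```

Emit:
{"api": "step_arm", "payload": {"commands": [0, 0, 0, -0.001, 0, 0, 0, 0, 0, 0, -0.002, 0, 0, 0, 0, 0, 0, -0.002, 0, 0, 0, 0, 0, 0, -0.002, 0, 0, 0, 0, 0, 0, -0.002, 0, 0, 0, 0, 0, 0, -0.002, 0, 0, 0, 0, 0, 0, -0.002, 0, 0, 0, 0, 0, 0, -0.002, 0, 0, 0, 0, 0, 0, -0.002, 0, 0, 0, 0, 0, 0, -0.002, 0, 0, 0]}}

```text
clock: 34.45
position: [0.4844, -0.3379, 0.053]
ee_rot: [0.698, 0.716, -0.0, 0.0]
ft_force: [-5.6, 4.2, 15.1]
grip_width: -0.001
grasp_force: 7.3
```

PRINT fully pressed (0.053 m, 15 N). On to the dish.

Emit:
{"api": "step_arm", "payload": {"commands": [0, 0, 0, 0.08, 0, 0, 0, 0, 0, 0, 0.17, 0, 0, 0, 0, -0.004, 0.04, 0.245, 0, 0, 0.04, 0, -0.012, 0.12, 0.245, 0, 0, 0.09, 40, -0.02, 0.2, 0.245, 0, 0, 0.14, 80, -0.028, 0.28, 0.245, 0, 0, 0.19, 85, -0.037, 0.36, 0.245, 0, 0, 0.24, 85, -0.045, 0.44, 0.245, 0, 0, 0.29, 85, -0.053, 0.52, 0.245, 0, 0, 0.34, 85, -0.061, 0.6, 0.245, 0, 0, 0.39]}}

```text
clock: 35.7
position: [0.448, 0.0241, 0.1995]
ee_rot: [0.157, 0.988, 0.001, 0.001]
ft_force: [1.3, 0.2, -0.0]
grip_width: 0.992
grasp_force: 0.0
```

Emit:
{"api": "step_arm", "payload": {"commands": [85, -0.008, 0.08, 0, 0, 0, 0.04, 85, -0.016, 0.16, -0.01, 0, 0, 0.08, 85, -0.024, 0.22, -0.04, 0, 0, 0.11, 85, -0.029, 0.27, -0.08, 0, 0, 0.125, 85, -0.0313, 0.3066, -0.11, 0, 0, 0.1333, 85, -0.0313, 0.3066, -0.132, 0, 0, 0.1333, 85, -0.0313, 0.3066, -0.132, 0, 0, 0.1333, 85, -0.0313, 0.3066, -0.132, 0, 0, 0.1333, 85, -0.0313, 0.3066, -0.132, 0, 0, 0.1333, 85, -0.0313, 0.3066, -0.132, 0, 0, 0.1333]}}

```text
clock: 36.95
position: [0.4294, 0.2061, 0.1205]
ee_rot: [-0.049, 0.999, 0.0, 0.001]
ft_force: [0.4, -0.5, 0.0]
grip_width: 0.995
grasp_force: 0.0
```

```bash
python3 -c "
from h import *
chk(40)
o=get_obs();print(o['ee_rot'],o['grip_width'],o['joint_pos'])"
```

```text
top med 36.0 area 950 bright [(12, [152.0, 302.0]), (33, [147.0, 302.0]), (61, [155.0, 315.0])]
side med 24.0 area 1429 bright [(228, [318.0, 363.0]), (163, [338.0, 367.0])]
t 36.95 pos [0.4294 0.2061 0.1205] tilt 0.08 f [ 0.28 -0.34 -0.07] tq [-0.022 -0.026  0.009] g 0.0
[-4.87896351e-02  9.98808962e-01  8.20848875e-05  4.72385022e-04] 0.9963387010622147 [-0.94987429  0.09722319  0.42924661  1.99988139 -0.04618809  1.05280276
  1.16884297]
```

Emit:
{"api": "step_arm", "payload": {"commands": [85, 0, 0, -0.06, 0, 0, 0, 85, 0, 0, -0.11, 0, 0, 0, 85, 0, 0, -0.15, 0, 0, 0, 85, 0, 0, -0.172, 0, 0, 0, 85, 0, 0, -0.18, 0, 0, 0, 85, 0, 0, -0.18, 0, 0, 0, 68, 0, 0, -0.18, 0, 0, 0, 62, 0, 0, -0.18, 0, 0, 0, 50, 0, 0, -0.18, 0, 0, 0, 50, 0, 0, -0.18, 0, 0, 0], "squeeze": 45}}

```text
clock: 38.3
position: [0.4296, 0.2071, 0.013]
ee_rot: [-0.049, 0.999, 0.001, 0.001]
ft_force: [-1.5, 2.4, 10.3]
grip_width: 0.691
grasp_force: 48.0
```

Emit:
{"api": "step_arm", "payload": {"commands": [50, 0, 0, 0, 0, 0, 0, 50, 0, 0, 0, 0, 0, 0, 50, 0, 0, 0.005, 0, 0, 0, 50, 0, 0, 0.01, 0, 0, 0, 50, 0, 0, 0.02, 0, 0, 0, 50, 0, 0, 0.03, 0, 0, 0, 50, 0, 0, 0.04, 0, 0, 0, 50, 0, 0, 0.047, 0, 0, 0, 50, 0, 0, 0.05, 0, 0, 0, 50, 0, 0, 0.05, 0, 0, 0]}}

```text
clock: 39.55
position: [0.429, 0.2062, 0.042]
ee_rot: [-0.049, 0.999, -0.0, 0.0]
ft_force: [-0.4, 0.2, -2.6]
grip_width: 0.693
grasp_force: 48.9
```

```bash
python3 -c "
from h import *
chk(40)
both('dl')"
```

```text
top med 34.0 area 950 bright [(21, [166.0, 302.0]), (13, [158.0, 302.0]), (61, [153.0, 316.0])]
side med 25.0 area 1429 bright [(117, [340.0, 356.0])]
t 39.55 pos [0.429  0.2062 0.042 ] tilt 0.04 f [-0.02  0.28 -2.04] tq [ 0.021 -0.016  0.01 ] g 48.9
39.75 [0.42893369 0.20608315 0.04182715] [-0.51998086  1.13267744 -1.87564807] [ 0.05850005 -0.00105285 -0.05372505]
tilt 0.032773960489725085 z [ 3.22096141e-04 -4.72708691e-04 -9.99999836e-01]
```

View pics/dl.png

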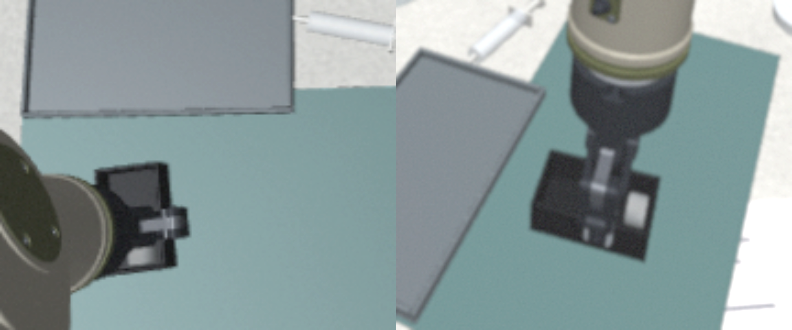

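The dish is held level with both discs in it. Carrying it to the tray.

Emit:
{"api": "step_arm", "payload": {"commands": [50, 0.003, 0, 0.015, 0, 0, 0, 50, 0.015, -0.0006, 0.028, 0, 0, -0.001, 50, 0.04, -0.0016, 0.033, 0, 0, -0.004, 50, 0.08, -0.0032, 0.033, 0, 0, -0.008, 50, 0.125, -0.005, 0.033, 0, 0, -0.013, 50, 0.17, -0.0069, 0.033, 0, 0, -0.018, 50, 0.215, -0.0087, 0.033, 0, 0, -0.023, 50, 0.255, -0.0103, 0.033, 0, 0, -0.027, 50, 0.28, -0.0113, 0.033, 0, 0, -0.03, 50, 0.2883, -0.0117, 0.033, 0, 0, -0.0311]}}

```text
clock: 41.0
position: [0.6034, 0.1986, 0.0615]
ee_rot: [0.0, 1.0, -0.0, 0.0]
ft_force: [-0.7, -0.0, -3.4]
grip_width: 0.692
grasp_force: 49.0
```

Emit:
{"api": "step_arm", "payload": {"commands": [50, 0, 0, -0.005, 0, 0, 0, 50, 0, 0, -0.015, 0, 0, 0, 50, 0, 0, -0.028, 0, 0, 0, 50, 0, 0, -0.042, 0, 0, 0, 50, 0, 0, -0.055, 0, 0, 0, 50, 0, 0, -0.065, 0, 0, 0, 50, 0, 0, -0.072, 0, 0, 0, 50, 0, 0, -0.076, 0, 0, 0, 50, 0, 0, -0.078, 0, 0, 0, 50, 0, 0, -0.078, 0, 0, 0]}}

```text
clock: 42.25
position: [0.6022, 0.1992, 0.0152]
ee_rot: [-0.0, 1.0, -0.0, 0.0]
ft_force: [-0.5, -0.1, -1.5]
grip_width: 0.693
grasp_force: 49.1
```

Emit:
{"api": "step_arm", "payload": {"commands": [50, 0, 0, -0.0005, 0, 0, 0, 50, 0, 0, -0.001, 0, 0, 0, 50, 0, 0, -0.001, 0, 0, 0, 62, 0, 0, -0.001, 0, 0, 0, 70, 0, 0, -0.001, 0, 0, 0, 80, 0, 0, -0.001, 0, 0, 0, 85, 0, 0, -0.001, 0, 0, 0, 85, 0, 0, -0.001, 0, 0, 0, 85, 0, 0, -0.001, 0, 0, 0, 85, 0, 0, 0, 0, 0, 0]}}

```text
clock: 43.5
position: [0.602, 0.1992, 0.015]
ee_rot: [-0.0, 1.0, -0.0, 0.0]
ft_force: [1.1, -0.6, 0.1]
grip_width: 0.998
grasp_force: 0.0
```

Emit:
{"api": "step_arm", "payload": {"commands": [85, 0, 0, 0.02, 0, 0, 0, 85, 0, 0, 0.06, 0, 0, 0, 85, 0, 0, 0.12, 0, 0, 0, 85, 0, 0, 0.2, 0, 0, 0, 85, -0.05, -0.05, 0.28, 0, 0, 0, 85, -0.1, -0.13, 0.33, 0, 0, 0, 85, -0.15, -0.21, 0.35, 0, 0, 0, 85, -0.2, -0.3, 0.35, 0, 0, 0, 85, -0.25, -0.38, 0.35, 0, 0, 0, 85, -0.25, -0.38, 0.35, 0, 0, 0]}}

```text
clock: 44.75
position: [0.4506, -0.0326, 0.2261]
ee_rot: [0.003, 1.0, 0.001, 0.001]
ft_force: [1.3, 0.5, 0.0]
grip_width: 0.997
grasp_force: 0.0
```

```bash
python3 -c "
from h import *
print(get_obs()['position'],get_obs()['grip_width'])
a=cv2.resize(camera('top')[70:370,60:460,::-1],None,fx=1,fy=1);b=cv2.resize(camera('side')[120:420,130:420,::-1],None,fx=1,fy=1)
cv2.imwrite('pics/fin.png',cv2.convertScaleAbs(np.hstack([a,b]),alpha=1.5,beta=20))"
```

```text
[ 0.45056726 -0.03261888  0.22607953] 0.9968876591279665
```

View pics/fin.png

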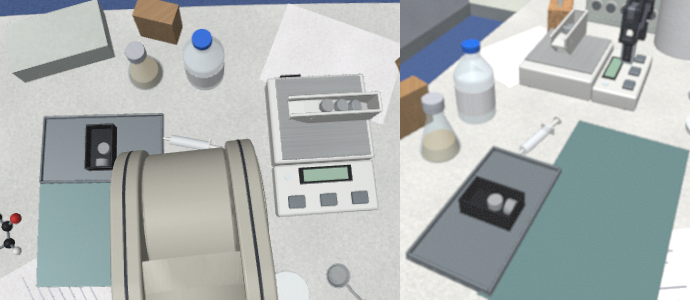

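The dish stands flat in the tray with its two discs, at (100,147) in the top half. The cup is on the pan with three, the glassware is untouched and the robot is clear. Handing in.

```bash
python3 -c "
from workcell import *
print(hand_in())"
```

```text
the job is handed in; nothing more can be done
None
```

The job is handed in, and no verdict came back: the one dish stands flat in the tray with its two discs, and the cup is upright on the pan with the other three. ON, TARE and PRINT were each pressed fully in order, no disc was left lying about, and the flask and bottle were not touched.

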